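# Take the cover off a dust filter in a roll-top station

## Robot

A 6-joint arm with a two-finger parallel gripper is mounted at the origin on the work surface. World frame = base frame: x ahead of the robot, y to its left, z up, the work surface at z = 0. Lengths are in m, angles in rad, forces in N, time in s.
With the tool pointing down it reaches from about 0.35 to 0.725 m from the base axis. Payload 4.3 kg.
Tool frame: the origin (TCP) lies midway between the tips of the shut fingers; the grasp point (between the pads) lies 19 mm behind it (hold_point_z is the distance from the TCP to the grasp point, in m); x points along the fingers, y is the direction in which the jaws open and shut, and the axes are right-handed (so a half turn about x gives the same grasp; the last joint's range is limited). The gripper opens to 85 mm and grips with 20 to 120 N. Pads are 22 mm wide; open, the fingers measure 114 mm over their backs; the gripper's body (76 mm by 85 mm) begins 54 mm behind the grasp point. The pads swing forward as they close: fully open they stand 13 mm farther back than shut.
Start: joints at [1.009, 0.377, 0.081, 1.274, 0, 1.46], TCP at [0.251, 0.517, 0.231] pointing down, gripper open.
Joint ranges: [-2.72, 2.72], [-0.84, 1.66], [-1.02, 1.22], [-1.77, 2.12], [-1.37, 1.28], [-3.14, 3.14]. Speed limits (rad/s): [2.57, 2.57, 3.14, 3.14, 3.14, 3.14].

## Interface

Orientations are given as [roll, pitch, yaw] about the fixed x, y, z axes, in that order (R = Rz(yaw) Ry(pitch) Rx(roll)).
In Python, from station import sense, read_camera, get_calibration, close_job, hold_point_z gives the robot as it stands.
- The arm moves only by the tool arm_command, never from a script. Its argument "motion" is a list of rows, each an object with "dp": the shift along the tool's x, y, z in mm, a list of three; "twist": the turn about the tool's x in rad. In form: [{"dp": [dx, dy, dz], "twist": twist}, ...]. A call has 1 to 5 rows; each row is the pose to reach, as a shift and turn from the pose commanded when the call began, along the tool's axes at that moment; what a row does not reach only later rows make up. A row lasts 1/8 s, in which the tool goes at most 62.5 mm and 10.7 degrees, less where a joint would pass 70% of its speed; a pose out of reach is approached as far as the arm can. A call with a gripper value outside its range is refused whole. "gripper" is the gripper command: -1 is shut, 1 is fully open, values between are in proportion, set as the call begins (left out, the last holds). The fingers move at their own pace and stop on an object; "grip_force" is the grip in N (left out, the last holds). Time passes only in rows, so rows that repeat a pose let the fingers close. It gives the time, the measured TCP pose, the force and the opening at its end, in the units of the state.
- sense(): the state, without advancing time (a new reading comes with each control period).
- read_camera(name): name is "scene" or "top" or "wrist"; returns (picture, depth): 420x560x3 uint8, red, green, blue; 420x560 float32, m along the optical axis (not along the pixel's ray), 0 where there is no reading.
- get_calibration(name): a dict with "intrinsics" (3x3 intrinsics, pixels), "xyz" and "orientation" of the camera in the world; the wrist camera has in their place "hand_eye" (4x4, takes a point from camera to tool coordinates, whose origin is the TCP and whose axes are the tool frame's). Camera axes: x right, y up, looking along -z (the intrinsics and any distortion apply to the point x, -y, -z); pixel columns grow to the right and rows downward; lengths in m; the calibration is good to about 2 mm. The wrist camera is an equidistant fisheye: a pixel r from the principal point sees the ray r / f radians off the axis. A picture is of the moment at which its call begins: read the wrist's pose just before it. get_calibration takes no time and is no camera call.
- close_job(): hands the job in, once; it reports no verdict.
The state is a dict: "time_s": time; "joint_positions": joint angles; "qd": joint speeds; "joint_torque": joint torques, N m; "tcp_pos": TCP position; "tcp_rot": TCP orientation; "ft_force": force on the tool from outside, world axes, zero at the start; "ft_torque": the same for the moment, N m; "gripper_width": opening from 0.0 (shut) to 1.0 (fully open).
Only numpy, scipy, OpenCV 4.12 (cv2) and the standard library are available. Lean on these libraries where they do the work, as an engineer would, in place of code of your own. Each camera call takes 0.05 s, during which the arm holds its last target. There are 200 camera calls.

## Task

Roll the tambour door of the filter station fully open, press down and twist the orange bayonet cover of the filter pot to unlock it, lift it off and set it down gently, flat and bar upwards, in the empty red tray. Then roll the tambour fully shut again so that no sawdust gets in. Leave everything else where it is.

Things in the scene. Friction and masses are not known exactly. Their poses are not given: they have to be found in the camera images.
- cabinet: Fixed plywood roll-top cabinet, 280 (x) by 300 (y) mm; two half-disc cheeks at x = +-132 (12 thick, tops 212 high) carry the curved track. Origin: centre of its underside. Its x runs along the rolling axis; its -y side is the front with a blue sill, top 100 high at y = -131. Inside 252 wide, floor 12 high. Open, the mouth seen from above reaches from y = -126 to +30.
- roll_axis (a point): Centre of the curved track: a point midway between the cheeks, 60 mm above the table. The door rolls about the cabinet's x axis through it. Slats are 10 thick, their outer faces 140 mm from this axis.
- tambour (a joint): Angle of the slatted wooden door along its track, rad: 0 fully shut on its front stop, 1.55 fully open on its rear stop. It grows as the door rolls from the front (cabinet -y) up, over the top, towards +y. Stiff: needs some 2 to 8 N at the handle; stays where it is left.
- handle (a point): Middle of the handle: round steel bar 12 thick, 110 long, along the cabinet's x, 175 mm from the rolling axis, 29 clear of the slats, posts at +-50 mm. Seen along the bar, the line from rolling axis to bar rises 42 degrees above level on the -y side when shut, plus the joint angle (131 when open: leaning back). Pinch it along that line, tilted, and lead it round the axis in small arcs.
- pot: Fixed upright grey filter pot, 72 across, on the cabinet floor. Origin: centre of its underside. Rim 63 above it, bore 41. Two black claws on its +-x sides reach over the cover's lugs (tabs at radius 33 to 53, 34 wide, tops 84 high).
- pot_rim (a point): Centre of the pot's rim. A spring plunger below pushes the cover up against the claws with 5 N, plus 0.4 N per mm pressed. A yellow tooth 4 mm deep under the counter-clockwise end of each tab blocks the lug from turning unless the cover is pressed down more than 4 mm. Stop posts end the turn at about 80 degrees.
- cover: Loose orange bayonet cover, about 120 g: disc 62 across, 8 thick, two lugs on its own +-x (88 over both, 14 wide), a grip bar on top 48 long (along its x), 14 thick, 27 high. Origin: centre of the underside of the black spigot (36 across, 12 long) below the disc; z up. Disc top 20, bar top 47 above the origin. Locked, its x lies along the pot's x within 0.2 rad.
- cover_grip (a point): Point to grip on the cover's bar: on the axis, 40 mm above the cover's origin, 20 above the disc. To unlock: press straight down about 7 mm until it bottoms on the pot rim and, still pressing, turn counter-clockwise seen from above; from about 45 degrees on it is free to be lifted straight up.
- red_tray: Fixed shallow red tray, empty, 125 by 125 outside, 22 high, walls and floor 5 thick. Origin: centre of its underside, on the table.
- grey_tray: Fixed grey tray of the same size, holding the sanding discs; not the one to use.
- discs: Bystander: stack of brown sanding discs, 96 across, 16 high, in the grey tray. Origin: centre of its underside.
- cartridge: Bystander: white spare filter cartridge, 36 across, 54 high, standing inside the cabinet behind the pot. Origin: centre of its underside.
- sander: Bystander: red and black orbital sander, 124 across, 135 high. Origin: centre of its underside.
- glue: Bystander: white glue bottle, 56 across, 160 high. Origin: centre of its underside.
- tape: Bystander: yellow roll of tape, 90 across, 25 high. Origin: centre of its underside.
- offcut: Bystander: wood offcut 90 x 45 x 30. Origin: centre of its underside.
Not all that is in view belongs to the job. Of the things that look like the red_tray, take the one that is farthest to the robot's left at the start.

How it is judged:
On the way, in this order (a step that is already met when the one before it is completed fails the run):
1. the tambour is rolled fully open (within 0.1 rad of its rear stop) (value of joint tambour above 1.45 rad), for 0.2 s.
2. the cover is unlocked and lifted clear of the pot's claws, with the door open (z of cover in the frame of pot above 0.09 m and value of joint tambour above 1.3 rad), for 0.1 s.
3. the cover is set down upright in the red tray and let go (x of cover in the frame of red_tray between -0.045 and 0.045 m and y of cover in the frame of red_tray between -0.045 and 0.045 m and z of cover in the frame of red_tray below 0.011 m and angle between cover's own z axis and vertical below 0.15 rad and contact force between the fingers and cover below 0.1 N and linear speed of cover below 0.03 m/s), for 0.2 s.
At the end, for the whole second after the job is handed in: The tambour is fully shut (within 0.04 rad of its front stop, 5 mm at the slats) and the cover stands upright (within 0.15 rad) on the floor of the red tray, its centre within 45 mm of the tray's centre along each side, released and at rest (all of step 3 and value of joint tambour below 0.04 rad); the robot touches nothing.
It fails at once if the cover is dropped (moves faster than 0.7 m/s while nothing holds it) (linear speed of cover above 0.7 m/s and contact force between the fingers and cover below 0.1 N).
It fails at once if a bystander is moved by more than 20 mm (distance of any of discs, cartridge, sander, glue, tape, offcut from where it was at the start of the episode above 0.02 m).
It also fails if it takes over 72 s, if anything falls off the work surface, if the arm or the gripper's body presses on something with over 40 N, if the wrist force passes 120 N, or if a joint passes its speed limit or range.

## Working session

There is one attempt and no reset: what is moved stays moved. The work goes in short steps, Python scripts to look and compute and a tool call to move; the robot and the scene stay as the last step left them, time stands still between calls to the robot, and variables do not carry over. Pictures are saved under pics/ and viewed, about 8 in all and at most 12, crops included, and the job is handed in when it is done.

Besides the shell and the picture viewer there is one more tool, called after ">>>" as a command line: name --argument value ..., lists and objects as JSON in quotes. arm_command: Moves the arm, as the interface text tells. Its arguments: {"type":"object","properties":{"motion":{"type":"array","items":{"type":"object","properties":{"dp":{"type":"array","items":{"type":"number"}},"twist":{"type":"number"}}}},"gripper":{"type":"number"},"grip_force":{"type":"number"}},"required":["motion"]}

```bash
mkdir -p pics; ls; cat > h.py <<'E'
import numpy as np, cv2
from scipy.spatial.transform import Rotation as Ro
from station import sense, read_camera, get_calibration, close_job, hold_point_z
def pose():
    s=sense(); return np.array(s['tcp_pos']), Ro.from_euler('xyz',s['tcp_rot']).as_matrix()
def cloud(name):
    """world xyz per pixel for a fixed camera (scene/top)"""
    im,d=read_camera(name); c=get_calibration(name); K=np.array(c['intrinsics'])
    v,u=np.mgrid[:420,:560]
    p=np.stack([(u-K[0,2])/K[0,0]*d,-(v-K[1,2])/K[1,1]*d,-d],-1)
    return im,d,p@Ro.from_euler('xyz',c['orientation']).as_matrix().T+np.array(c['xyz'])
def save(n,im): cv2.imwrite('pics/'+n,cv2.cvtColor(im,cv2.COLOR_RGB2BGR))
E
python3 - <<'E'
from h import *
print(sense()); print(hold_point_z if not callable(hold_point_z) else hold_point_z())
for n in('scene','top','wrist'): print(n,get_calibration(n))
a,da,pa=cloud('scene'); b,db,pb=cloud('top')
np.savez('s0.npz',a=a,pa=pa,b=b,pb=pb)
save('top0.png',b);save('scene0.png',a)
E
```

```text
pics
{'time_s': 0.0, 'joint_positions': array([1.00868478e+00, 3.78079692e-01, 7.96476813e-02, 1.27437525e+00,
       5.60100438e-05, 1.46051801e+00]), 'qd': array([ 9.87072119e-04, -1.14384513e-05,  1.78100413e-04,  8.64794903e-04,
        2.24880000e-04,  6.36082967e-04]), 'joint_torque': array([-2.01282278e-04, -4.63603556e+01,  2.69875520e+01,  2.06768716e-02,
       -7.22743465e-06,  1.13087319e-05]), 'tcp_pos': array([0.2506818 , 0.51677414, 0.2303598 ]), 'tcp_rot': array([-1.7089201 ,  1.56878461, -2.16075338]), 'ft_force': array([ 0.13855107, -0.57253784, -0.83590976]), 'ft_torque': array([-0.02207576,  0.00230794, -0.0306599 ]), 'gripper_width': 0.9977970872562184}
0.0187
scene {'intrinsics': array([[382.15228738,   0.        , 290.98819117],
       [  0.        , 382.15228738, 211.81947445],
       [  0.        ,   0.        ,   1.        ]]), 'xyz': array([0.74199994, 0.00852586, 1.04284652]), 'orientation': array([ 0.31848324, -0.00257524,  1.60964602])}
top {'intrinsics': array([[407.16539218,   0.        , 271.65443617],
       [  0.        , 407.16539218, 202.77873233],
       [  0.        ,   0.        ,   1.        ]]), 'xyz': array([ 0.33408183, -0.00563952,  1.30273392]), 'orientation': array([ 0.11425753,  0.00205922, -1.57179489])}
wrist {'intrinsics': array([[325.1922621 ,   0.        , 277.93713273],
       [  0.        , 325.1922621 , 207.14359193],
       [  0.        ,   0.        ,   1.        ]]), 'hand_eye': array([[-8.92001003e-04,  2.87300445e-01, -9.57840101e-01,
        -1.41301301e-01],
       [ 9.99999410e-01,  8.50624479e-04, -6.76120872e-04,
         2.64456023e-05],
       [ 6.20512408e-04, -9.57840138e-01, -2.87301035e-01,
        -7.32960462e-02],
       [ 0.00000000e+00,  0.00000000e+00,  0.00000000e+00,
         1.00000000e+00]])}
```

View pics/top0.png

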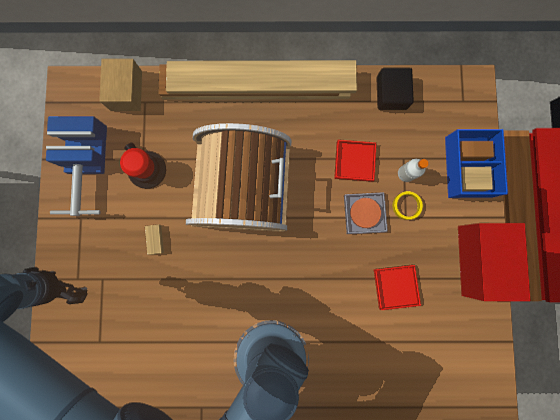

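View pics/scene0.png

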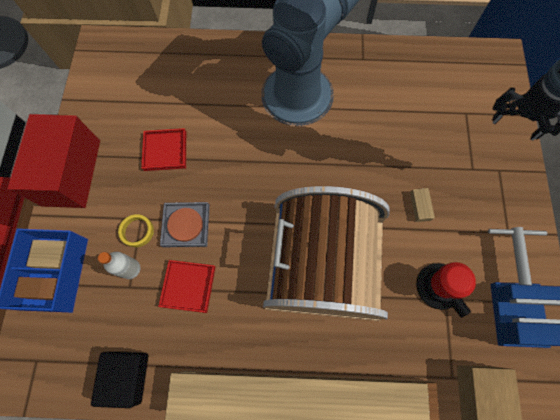

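The top view shows two red trays, at (356,160) and (399,287). The grey tray is at (366,213), the cabinet spans about (190-290, 125-228), and its handle at (278,178) faces the robot's right (-y). Next I'll measure these.

```bash
python3 - <<'E'
from h import *
z=np.load('s0.npz')
for k in('b','a'):
    im=z[k].astype(int);p=z['p'+k]
    hsv=cv2.cvtColor(z[k],cv2.COLOR_RGB2HSV)
    m=((hsv[...,0]<6)|(hsv[...,0]>174))&(hsv[...,1]>180)&(hsv[...,2]>100)&(p[...,2]<.05)&(p[...,2]>-.01)
    n,l,st,c=cv2.connectedComponentsWithStats(m.astype(np.uint8))
    for i in range(1,n):
        if st[i,4]>300:
            q=p[l==i]; 
            r=cv2.minAreaRect((q[:,:2]*1000).astype(np.float32)); print(k,'red',c[i].round(),'box mm',r,'z',np.percentile(q[:,2],[5,50,95]).round(3))
    # cheeks: light grey, high
    R=(p[...,0]>.25)&(p[...,0]<.75)&(p[...,1]>-.1)&(p[...,1]<.36)
    g=R&(hsv[...,1]<60)&(hsv[...,2]>110)&(p[...,2]>.04)
    n,l,st,c=cv2.connectedComponentsWithStats(g.astype(np.uint8))
    for i in range(1,n):
        if st[i,4]>60:
            q=p[l==i]; print(k,'grey',c[i].round(),st[i],'min',q.min(0).round(3),'max',q.max(0).round(3),'med',np.median(q,0).round(3))
            t=q[q[:,2]>q[:,2].max()-.15]; f=cv2.fitLine((q[:,:2]).astype(np.float32),cv2.DIST_HUBER,0,.01,.01).ravel(); print('   line',f)
    print('top of cab', np.percentile(p[R&(p[...,2]>.1)],[1,99],axis=0).round(3))
    # slat surface cylinder fit
E
```

```text
b red [355. 160.] box mm ((620.095947265625, -274.5758056640625), (131.7568359375, 125.6878433227539), 85.14344787597656) z [0.002 0.007 0.024]
b red [463. 261.] box mm ((300.48468017578125, -594.6156616210938), (6.9396467208862305, 216.4664306640625), 89.94438171386719) z [0.008 0.028 0.047]
b red [397. 287.] box mm ((216.74684143066406, -395.10845947265625), (129.49703979492188, 134.73324584960938), 5.9325079917907715) z [0.002 0.007 0.024]
b grey [221. 127.] [193 123  57  14 305] min [0.664 0.059 0.106] max [0.686 0.234 0.222] med [0.674 0.137 0.204]
   line [0.04049632 0.99917966 0.67404556 0.13423307]
b grey [268. 131.] [251 125  38  13 176] min [ 0.334 -0.052  0.118] max [0.679 0.053 1.303] med [0.668 0.007 0.189]
   line [ 0.04842897  0.9988266   0.66689193 -0.01116314]
b grey [278. 178.] [269 158  14  40 201] min [ 0.481 -0.032  0.127] max [0.589 0.004 0.196] med [ 0.531 -0.024  0.189]
   line [ 0.9985059  -0.05464399  0.5160452  -0.02442603]
b grey [196. 221.] [186 218  21   7 122] min [0.408 0.175 0.07 ] max [0.424 0.256 0.2  ] med [0.414 0.207 0.167]
   line [0.01722342 0.
[... 939 characters left out ...]
n [ 0.396 -0.005  0.113] max [0.742 0.248 1.043] med [0.411 0.114 0.202]
   line [0.05491719 0.9984909  0.4103603  0.10782893]
a grey [281. 243.] [275 219  19  50 278] min [ 0.463 -0.032  0.127] max [0.742 0.009 1.043] med [ 0.535 -0.023  0.188]
   line [ 0.99834865 -0.05744483  0.5385745  -0.02272905]
a grey [297. 303.] [278 299  37   9 220] min [ 0.661 -0.021  0.166] max [0.742 0.057 1.043] med [0.67  0.022 0.197]
   line [0.03981368 0.99920714 0.6700916  0.02132768]
a grey [351. 308.] [315 301  72  17 533] min [0.665 0.009 0.101] max [0.742 0.233 1.043] med [0.676 0.136 0.203]
   line [0.05865682 0.9982782  0.67542607 0.13037443]
top of cab [[ 0.404 -0.037  0.103]
 [ 0.742  0.222  1.043]]
```

```bash
python3 - <<'E'
from h import *
from scipy.optimize import least_squares
z=np.load('s0.npz')
for k in('b','a'):
    p=z['p'+k];hsv=cv2.cvtColor(z[k],cv2.COLOR_RGB2HSV)
    P=p.reshape(-1,3);S=hsv.reshape(-1,3)
    m=(P[:,0]>.43)&(P[:,0]<.65)&(P[:,1]>-.1)&(P[:,1]<.3)&(P[:,2]>.1)&(P[:,2]<.22)&(S[:,1]>70)
    q=P[m]
    def res(t):
        yaw,y0,z0,r=t; d=-np.sin(yaw)*(q[:,0]-.54)+np.cos(yaw)*(q[:,1]-y0)
        return np.hypot(d,q[:,2]-z0)-r
    f=least_squares(res,[-.055,.1,.06,.14],loss='soft_l1',f_scale=.002); print(k,m.sum(),f.x.round(4),np.median(abs(f.fun)))
    g=least_squares(lambda t:res([t[0],t[1],.06+t[2],.14]),[-.055,.1,0],loss='soft_l1',f_scale=.002); print(g.x.round(4))
    yaw,y0=g.x[:2];zo=g.x[2]
    m=(P[:,0]>.46)&(P[:,0]<.61)&(P[:,1]>-.06)&(P[:,1]<.03)&(P[:,2]>.1)&(P[:,2]<.22)&(S[:,1]<60)&(S[:,2]>110)
    q=P[m];d=-np.sin(yaw)*(q[:,0]-.54)+np.cos(yaw)*(q[:,1]-y0)
    h=q[:,2]-.06; rr=np.hypot(d,h); w=rr>.165
    print('handle r',np.median(rr[w]),'ang',np.degrees(np.median(np.arctan2(h,-d)[w])),'x range',np.percentile(q[w,0],[2,98]), np.median(d[w]),np.median(h[w]))
    for lo,hi in((.38,.44),(.64,.7)):
        m=(P[:,0]>lo)&(P[:,0]<hi)&(P[:,1]>.05)&(P[:,1]<.15)&(P[:,2]>.19)&(P[:,2]<.23)&(S[:,1]<60)&(S[:,2]>110)
        print('cheek',np.median(P[m],0).round(4), np.percentile(P[m,0],[2,98]).round(3))
E
```

```text
b 6177 [-0.0559  0.0879  0.0769  0.1229] 0.002243267875226246
[-0.0429  0.0883 -0.0025]
handle r 0.1734955701878228 ang 48.53741883218898 x range [0.48111867 0.58548894] -0.11490471922647706 0.12961702736462938
cheek [0.4099 0.1001 0.2114] [0.402 0.418]
cheek [0.6723 0.0998 0.2112] [0.665 0.682]
a 8785 [-0.0576  0.0879  0.078   0.1219] 0.002008065763934308
[-0.0341  0.0876 -0.0025]
handle r 0.17199334955104825 ang 48.83244392759799 x range [0.48178187 0.587768  ] -0.11297048438770727 0.12946139368382176
cheek [0.4099 0.1003 0.2113] [0.4   0.417]
cheek [0.6735 0.0991 0.2117] [0.665 0.681]
```

```bash
python3 - <<'E'
from h import *
from scipy.optimize import least_squares
z=np.load('s0.npz'); Q=[];T=[]
for k in('b','a'):
    p=z['p'+k];hsv=cv2.cvtColor(z[k],cv2.COLOR_RGB2HSV)
    P=p.reshape(-1,3);S=hsv.reshape(-1,3); c=(S[:,1]<60)&(S[:,2]>110)&(P[:,2]>.12)&(P[:,2]<.23)&(P[:,1]>-.1)&(P[:,1]<.3)
    for lo,hi,xc in((.38,.44,.41),(.64,.7,.673)):
        m=c&(P[:,0]>lo)&(P[:,0]<hi); q=P[m]
        f=least_squares(lambda t:np.hypot(q[:,1]-t[0],q[:,2]-.06-t[1])-.152,[.09,0],loss='soft_l1',f_scale=.001)
        L=cv2.fitLine(q[:,:2].astype(np.float32),cv2.DIST_HUBER,0,.01,.01).ravel()
        xat=L[2]+(f.x[0]-L[3])*L[0]/L[1]
        print(k,f.x.round(4),np.median(abs(f.fun)).round(4),'x at axis',xat.round(4),'yaw',-(L[0]/L[1]).round(4))
    m=(P[:,0]>.47)&(P[:,0]<.6)&(P[:,1]>-.08)&(P[:,1]<.28)&(P[:,2]>.1)&(P[:,2]<.22)&(S[:,1]>70)
    q=P[m]; d=.055*(q[:,0]-.541)+q[:,1]-.09
    a=np.degrees(np.arctan2(q[:,2]-.06,-d)); r=np.hypot(d,q[:,2]-.06)
    for b in range(20,150,10):
        w=(a>b)&(a<b+10)
        if w.sum()>20: print(b,w.sum(),np.median(r[w]).round(4),end='; ')
    print()
    g=c&(P[:,0]>.49)&(P[:,0]<.57)&(P[:,1]<.03)&(P[:,2]>.15); q=P[g];d=.055*(q[:,0]-.541)+q[:,1]
    print('bar', len(q),np.percentile(d,[5,50,95]).round(4),np.percentile(q[:,2],[5,50,95]).round(4))
E
```

```text
b [0.1042 0.0015] 0.0014 x at axis 0.4088 yaw -0.0569
b [0.0894 0.0017] 0.0013 x at axis 0.6721 yaw -0.0513
30 116 0.1349; 40 226 0.1357; 50 309 0.1366; 60 346 0.1379; 70 379 0.1391; 80 398 0.1405; 90 404 0.1414; 100 399 0.1424; 110 196 0.1313; 120 260 0.1295; 130 220 0.1304; 140 161 0.1308; 
bar 109 [-0.0317 -0.0271 -0.0225] [0.1849 0.19   0.1933]
a [0.1042 0.0016] 0.0009 x at axis 0.4098 yaw -0.0557
a [0.0891 0.0016] 0.0009 x at axis 0.6732 yaw -0.0558
30 139 0.1353; 40 309 0.1357; 50 417 0.1366; 60 497 0.1378; 70 556 0.1389; 80 576 0.1401; 90 585 0.1415; 100 580 0.1426; 110 293 0.1301; 120 379 0.1291; 130 308 0.13; 140 228 0.1305; 
bar 128 [-0.0294 -0.0255 -0.0219] [0.1859 0.1894 0.1922]
```

```bash
cat >> h.py <<'E'
YAW=-.0555; AX=np.array([.541,.0968,.06]); EX=np.array([np.cos(YAW),np.sin(YAW),0]); EY=np.array([-np.sin(YAW),np.cos(YAW),0])
def arc(deg,r=.175):  # bar centre at line angle deg
    a=np.radians(deg); return AX-EY*r*np.cos(a)+np.array([0,0,r*np.sin(a)])
def rel(targets):  # world TCP targets -> tool-axis mm
    p,R=pose(); return [(R.T@(np.array(t)-p)*1000).round(1).tolist() for t in targets]
E
python3 - <<'E'
from h import *
p,R=pose(); print(R.round(3))
yj=R[:,1]; d=EY
ang=np.arctan2(R[:,2]@d,R[:,1]@d); print('twist to align jaw with EY', ang, ang-np.pi)
b=arc(45); print(b, rel([b+[0,0,.10]-EY*.004]))
z=np.load('s0.npz'); c=z['b'][110:320,260:440]; save('crop0.png',cv2.resize(c,None,fx=2.8,fy=2.8,interpolation=cv2.INTER_CUBIC))
E
```

```text
[[-0.001  0.437  0.9  ]
 [-0.002  0.9   -0.437]
 [-1.    -0.002 -0.   ]]
twist to align jaw with EY -0.3962281912652973 -3.5378208448550903
[ 0.53413575 -0.02675315  0.18374369] [[-52.7, -369.1, 493.8]]
```

View pics/crop0.png

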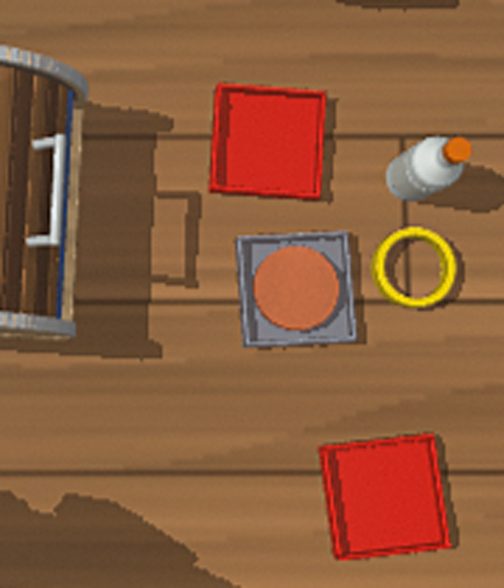

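Candidates for the red tray are the upper tray at top-view pixel (356,160), y=-0.273, and the lower one at (399,287), y=-0.394. The upper one is farther to the robot's left and is empty, so I take that one. Now I move above the handle.

>>> arm_command --motion '[{"dp": [-53, -20, 25], "twist": -0.1}, {"dp": [-53, -55, 73], "twist": -0.2}, {"dp": [-53, -92, 123], "twist": -0.3}, {"dp": [-53, -129, 173], "twist": -0.396}, {"dp": [-53, -166, 222], "twist": -0.396}]' --gripper -0.35

```text
time_s: 0.72
tcp_pos: [0.3787, 0.2692, 0.284]
tcp_rot: [-2.333, 1.57, -2.387]
ft_force: [1.1, -0.3, -0.1]
gripper_width: 0.323
```

```bash
python3 - <<'E'
from h import *
print(sense()['joint_positions'],pose()); print(rel([arc(45)+[0,0,.10]-EY*.004]))
E
```

```text
[ 4.81378916e-01  1.42087218e-01 -9.59698994e-02  1.33303188e+00
 -8.18646035e-05  5.36250655e-01] (array([0.37865938, 0.26918551, 0.28398969]), array([[-2.21504536e-04,  5.48441720e-02,  9.98494901e-01],
       [-2.08066886e-04,  9.98494902e-01, -5.48442182e-02],
       [-9.99999954e-01, -2.19901967e-04, -2.09759893e-04]]))
[[0.3, -291.0, 171.5]]
```

>>> arm_command --motion '[{"dp": [0, -53, 31]}, {"dp": [0, -106, 62]}, {"dp": [0, -159, 93]}, {"dp": [0, -212, 125]}, {"dp": [0, -265, 155]}]'

```text
$.motion[0]: bad value
```

>>> arm_command --motion '[{"dp": [0, -26, 17]}, {"dp": [0, -26, 17]}, {"dp": [0, -26, 17]}]'

```text
$.motion[0]: bad value
```

```bash
cat >> h.py <<'E'
def wcloud():
    p,R=pose(); im,d=read_camera('wrist'); c=get_calibration('wrist'); K=c['intrinsics']; H=c['hand_eye']
    v,u=np.mgrid[:420,:560]; x=(u-K[0,2]);y=(v-K[1,2]); r=np.hypot(x,y)+1e-9; th=r/K[0,0]
    t=np.tan(np.minimum(th,1.5))
    q=np.stack([x/r*t*d,-y/r*t*d,-d],-1)
    tool=q@H[:3,:3].T+H[:3,3]
    return im,d,tool@R.T+p,tool
E
python3 - <<'E'
from h import *
print(rel([arc(45)+[0,0,.10]-EY*.004]), sense()['joint_positions'].round(2))
im,d,w,t=wcloud(); save('w1.png',im); np.savez('w1.npz',im=im,w=w)
hsv=cv2.cvtColor(im,cv2.COLOR_RGB2HSV); e=w-AX; y=e@EY; x=e@EX
m=(d>0)&(hsv[...,1]<60)&(abs(x)<.07)&(np.abs(y+.12)<.06)&(w[...,2]<.21)&(w[...,2]>.12)
r=np.hypot(y,e[...,2]); m&=(r>.163)
print(m.sum(),'x',np.percentile(x[m],[2,50,98]).round(4),'y',np.percentile(y[m],[5,50,95]).round(4),'z',np.percentile(e[...,2][m],[5,50,95]).round(4),'r',np.median(r[m]))
E
```

```text
[[0.3, -291.0, 171.5]] [ 0.48  0.14 -0.1   1.33 -0.    0.54]
419 x [-0.0556 -0.0216  0.0268] y [-0.1262 -0.121  -0.1163] z [0.1194 0.1265 0.1282] r 0.17509194351506738
```

View pics/w1.png

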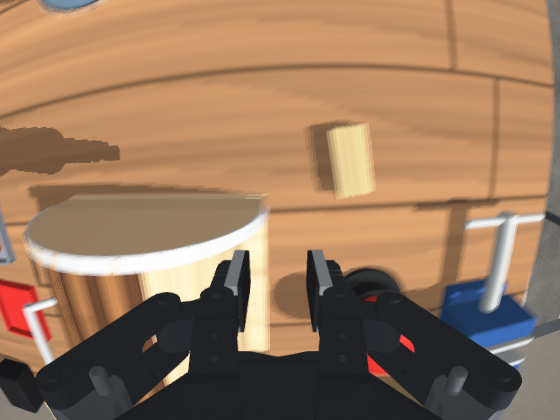

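The move was refused because every row needs "twist". Even so, the wrist picture sees the handle at (35,310), and its position agrees with the top view (y -0.121, surface 0.126 above the axis). I'll continue.

>>> arm_command --motion '[{"dp": [0, -53, 31], "twist": 0}, {"dp": [0, -106, 62], "twist": 0}, {"dp": [0, -159, 93], "twist": 0}, {"dp": [0, -212, 125], "twist": 0}, {"dp": [0, -265, 155], "twist": 0}]'

```text
time_s: 1.4
tcp_pos: [0.5188, -0.0038, 0.284]
tcp_rot: [2.214, 1.57, 2.158]
ft_force: [0.4, 0.2, -0.4]
gripper_width: 0.322
```

>>> arm_command --motion '[{"dp": [0, -26, 17], "twist": 0}, {"dp": [30, -26, 17], "twist": 0}, {"dp": [50, -26, 17], "twist": 0}, {"dp": [50, -26, 17], "twist": 0}]'

```text
time_s: 1.9
tcp_pos: [0.5322, -0.0287, 0.2323]
tcp_rot: [3.0, 1.566, 2.944]
ft_force: [0.5, 0.4, -0.5]
gripper_width: 0.328
```

```bash
python3 - <<'E'
from h import *
print(rel([arc(45)+[0,0,-.014]-EY*.003]), sense()['joint_positions'].round(2),sense()['ft_force'])
im,d,w,t=wcloud(); save('w2.png',im)
hsv=cv2.cvtColor(im,cv2.COLOR_RGB2HSV); e=w-AX; y=e@EY; x=e@EX
m=(d>0)&(hsv[...,1]<60)&(abs(x)<.07)&(np.abs(y+.12)<.06)&(w[...,2]<.21)&(w[...,2]>.12)
r=np.hypot(y,e[...,2]); m&=(r>.163)
print(m.sum(),'x',np.percentile(x[m],[2,50,98]).round(4),'y',np.percentile(y[m],[5,50,95]).round(4),'z',np.percentile(e[...,2][m],[5,50,95]).round(4),'r',np.median(r[m]))
E
```

```text
[[62.5, -1.0, 2.1]] [-0.17  0.3  -0.03  1.25  0.   -0.12] [ 0.48218281  0.40830571 -0.5110633 ]
3201 x [-0.0546 -0.0091  0.0517] y [-0.1294 -0.1238 -0.1173] z [0.1209 0.1271 0.1286] r 0.1781905394697877
```

View pics/w2.png

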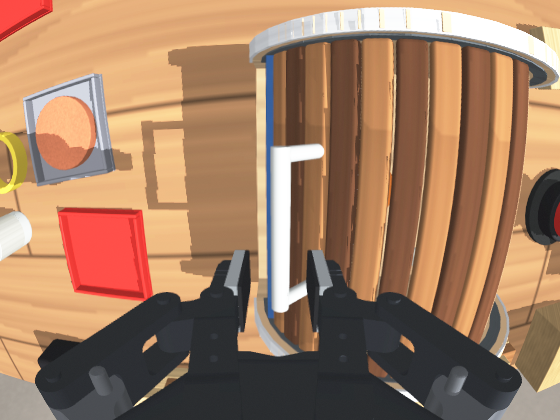

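The bar (about x 272-290, y 148-310 in the picture) lies between the open fingers. I go down and cage it.

>>> arm_command --motion '[{"dp": [25, -1, 2], "twist": 0}, {"dp": [45, -1, 2], "twist": 0}, {"dp": [62, -1, 2], "twist": 0}, {"dp": [62, -1, 2], "twist": 0}]'

```text
time_s: 2.45
tcp_pos: [0.5353, -0.0298, 0.1722]
tcp_rot: [2.962, 1.57, 2.906]
ft_force: [-0.2, -0.3, -0.3]
gripper_width: 0.324
```

>>> arm_command --motion '[{"dp": [0, 0, 0], "twist": 0}, {"dp": [0, 0, 0], "twist": 0}, {"dp": [0, 0, 0], "twist": 0}]' --gripper -0.64 --grip_force 20

```text
time_s: 2.82
tcp_pos: [0.5363, -0.0297, 0.1732]
tcp_rot: [0.51, 1.569, 0.455]
ft_force: [0.2, 3.6, 1.3]
gripper_width: 0.177
```

```bash
python3 - <<'E'
from h import *
s=sense();print(s['tcp_pos'],s['ft_force'],s['gripper_width'])
o=[0,0,-.014]
print(rel([arc(a)+o for a in (45,51,57,63,69,75,81,87,93,99,105,111,117,123,129,132)]))
E
```

```text
[ 0.53633716 -0.02971863  0.1732116 ] [0.2216502  3.63224438 1.27292333] 0.17738243855730884
[[3.5, 2.8, -2.4], [-8.8, 16.5, -2.3], [-19.5, 31.3, -2.3], [-28.7, 47.2, -2.3], [-36.1, 63.9, -2.3], [-41.8, 81.3, -2.3], [-45.5, 99.2, -2.3], [-47.4, 117.5, -2.3], [-47.4, 135.8, -2.3], [-45.5, 154.0, -2.3], [-41.7, 171.9, -2.3], [-36.0, 189.3, -2.3], [-28.5, 206.1, -2.3], [-19.4, 221.9, -2.3], [-8.6, 236.7, -2.3], [-2.6, 243.7, -2.3]]
```

>>> arm_command --motion '[{"dp": [-9, 17, -2], "twist": 0}, {"dp": [-20, 32, -2], "twist": 0}, {"dp": [-29, 48, -2], "twist": 0}, {"dp": [-36, 65, -2], "twist": 0}, {"dp": [-42, 82, -2], "twist": 0}]'

```text
time_s: 3.45
tcp_pos: [0.5404, 0.0492, 0.2173]
tcp_rot: [-0.841, 1.561, -0.899]
ft_force: [1.2, -6.7, 5.4]
gripper_width: 0.183
```

```bash
python3 - <<'E'
from h import *
s=sense();p,_=pose();print(s['tcp_pos'],s['ft_force'],s['gripper_width'])
e=p-AX;print('tool at',e@EX,e@EY,e[2]+.014)
o=[0,0,-.014]
print(rel([arc(a)+o for a in (75,81,87,93,99,105,111,117,123,129,132)]))
E
```

```text
[0.54043618 0.04922744 0.21726995] [ 1.24765569 -6.66422133  5.37525754] 0.18337831026529144
tool at 0.002075965342959635 -0.04753058901680175 0.17126995302982928
[[2.2, 2.2, -2.1], [-1.7, 20.1, -2.1], [-3.8, 38.3, -2.2], [-3.9, 56.7, -2.2], [-2.1, 74.9, -2.3], [1.6, 92.8, -2.3], [7.1, 110.3, -2.4], [14.4, 127.1, -2.5], [23.5, 143.0, -2.6], [34.1, 157.9, -2.7], [40.0, 164.9, -2.8]]
```

>>> arm_command --motion '[{"dp": [-3, 20, 0], "twist": 0}, {"dp": [-5, 38, 0], "twist": 0}, {"dp": [-5, 57, 0], "twist": 0}, {"dp": [-3, 75, 0], "twist": 0}, {"dp": [1, 93, 0], "twist": 0}]'

```text
time_s: 4.08
tcp_pos: [0.5433, 0.146, 0.2128]
tcp_rot: [3.041, 1.57, 2.986]
ft_force: [1.2, -2.6, 2.9]
gripper_width: 0.176
```

```bash
python3 - <<'E'
from h import *
s=sense();p,_=pose();print(s['tcp_pos'],s['ft_force'],s['gripper_width'])
e=p-AX;print('tool at',e@EX,e@EY,e[2]+.014)
o=[0,0,-.014]
print(rel([arc(a)+o for a in (105,111,117,123,129,132)]))
E
```

```text
[0.54329364 0.14597847 0.21276674] [ 1.19485553 -2.62737838  2.91371539] 0.1763524498146536
tool at -0.0004378914979037246 0.04922997794003358 0.16676674095692004
[[-2.3, -3.9, 0.4], [3.4, 13.5, 0.4], [10.8, 30.2, 0.4], [20.0, 46.1, 0.4], [30.8, 60.9, 0.5], [36.7, 67.9, 0.5]]
```

>>> arm_command --motion '[{"dp": [4, 15, 0], "twist": 0}, {"dp": [11, 32, 0], "twist": 0}, {"dp": [20, 48, 0], "twist": 0}, {"dp": [30, 62, 0], "twist": 0}, {"dp": [35, 69, 0], "twist": 0}]'

```text
time_s: 4.7
tcp_pos: [0.5469, 0.2128, 0.1775]
tcp_rot: [-1.693, 1.566, -1.749]
ft_force: [-2.4, -14.9, 13.5]
gripper_width: 0.181
```

```bash
python3 - <<'E'
from h import *
s=sense();p,_=pose();print(s['tcp_pos'],s['ft_force'],s['gripper_width'])
e=p-AX;print('tool at',e@EX,e@EY,e[2]+.014)
im,d,w,t=wcloud(); save('w3.png',im)
hsv=cv2.cvtColor(im,cv2.COLOR_RGB2HSV); e=w-AX; y=e@EY; x=e@EX;r=np.hypot(y,e[...,2])
m=(d>0)&(hsv[...,1]<60)&(hsv[...,2]>90)&(abs(x)<.05)&(np.abs(y-.115)<.03)&(e[...,2]<.16)&(e[...,2]>.1)&(r>.168)
print(m.sum(),np.percentile(x[m],[2,50,98]).round(4),np.percentile(y[m],[5,50,95]).round(4),np.percentile(e[...,2][m],[5,50,95]).round(4))
E
```

```text
[0.54686408 0.21276334 0.17749408] [ -2.37408014 -14.91613808  13.47452906] 0.18144795993052704
tool at -0.0005776158375514756 0.11611007575880236 0.1314940786620852
5699 [-0.0487 -0.0117  0.0361] [0.1062 0.1144 0.1276] [0.1327 0.1364 0.1488]
```

View pics/w3.png

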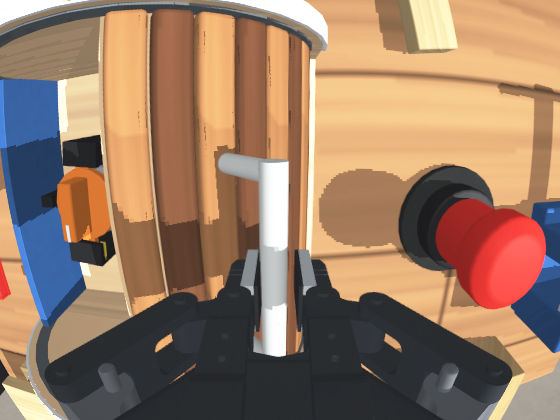

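The door is on its rear stop: about 20 N of force, bar at 131°. I release and move up.

>>> arm_command --motion '[{"dp": [0, -3, 0], "twist": 0}, {"dp": [0, -3, 0], "twist": 0}, {"dp": [-30, -3, 0], "twist": 0}, {"dp": [-80, -30, 0], "twist": 0}, {"dp": [-130, -70, 0], "twist": 0}]' --gripper -0.3

```text
time_s: 5.38
tcp_pos: [0.5431, 0.1449, 0.3082]
tcp_rot: [1.889, 1.57, 1.835]
ft_force: [0.2, -0.8, -0.2]
gripper_width: 0.352
```

>>> arm_command --motion '[{"dp": [0, -50, 0], "twist": 0}, {"dp": [0, -90, 0], "twist": 0}, {"dp": [0, -90, 0], "twist": 0}, {"dp": [0, -90, 0], "twist": 0}]'

```text
time_s: 5.88
tcp_pos: [0.5385, 0.0551, 0.3071]
tcp_rot: [1.534, 1.57, 1.478]
ft_force: [0.4, 0.4, -0.3]
gripper_width: 0.35
```

```bash
cat > meas.py <<'E'
from h import *
def cover(zlo=.07,zhi=.14):
    im,d,w,t=wcloud(); hsv=cv2.cvtColor(im,cv2.COLOR_RGB2HSV); e=w-AX; y=e@EY;x=e@EX
    o=(d>0)&(hsv[...,0]>6)&(hsv[...,0]<17)&(hsv[...,1]>190)&(w[...,2]>zlo)&(w[...,2]<zhi)&(abs(x)<.12)&(abs(y+.05)<.1)
    n,l,st,c=cv2.connectedComponentsWithStats(o.astype(np.uint8)); i=1+st[1:,4].argmax(); q=w[l==i]
    ztop=np.percentile(q[:,2],97); b=q[q[:,2]>ztop-.006]
    r=cv2.minAreaRect((b[:,:2]*1000).astype(np.float32))
    print('px',c[i].round(),st[i],'ztop',ztop.round(4),'bar',r,'hist z',np.percentile(q[:,2],[5,25,50,75]).round(3))
    k=(d>0)&(hsv[...,2]<60)&(w[...,2]>.085)&(w[...,2]<.11)&(abs(x)<.12)&(abs(y+.05)<.1)
    n,l,st,c=cv2.connectedComponentsWithStats(k.astype(np.uint8))
    for j in range(1,n):
        if st[j,4]>60: print('black',c[j].round(),st[j,4],np.median(w[l==j],0).round(4),w[l==j].min(0).round(3),w[l==j].max(0).round(3))
    return im,w,r
E
python3 - <<'E'
from meas import *
s=sense();print(s['tcp_pos'],s['ft_force'],s['gripper_width'],s['joint_positions'].round(2))
im,w,r=cover(); save('w4.png',im)
E
```

```text
[0.53845434 0.05514237 0.30712473] [ 0.35779439  0.43649433 -0.26757345] 0.34983396182681276 [-0.02  0.3   0.17  1.44  0.    0.04]
px [273. 170.] [ 247  144   53   56 1631] ztop 0.1155 bar ((530.8109130859375, 49.01509094238281), (13.22382926940918, 48.7078742980957), 82.9124984741211) hist z [0.088 0.089 0.089 0.09 ]
black [277. 133.] 528 [0.488  0.0577 0.0943] [0.477 0.04  0.086] [0.5   0.074 0.097]
black [233. 169.] 97 [0.5262 0.0056 0.0866] [ 0.521 -0.001  0.085] [0.531 0.013 0.088]
black [312. 172.] 93 [0.5343 0.0944 0.0869] [0.53  0.088 0.085] [0.54  0.102 0.089]
black [269. 208.] 468 [0.5719 0.0431 0.0943] [0.561 0.026 0.086] [0.584 0.06  0.097]
```

View pics/w4.png

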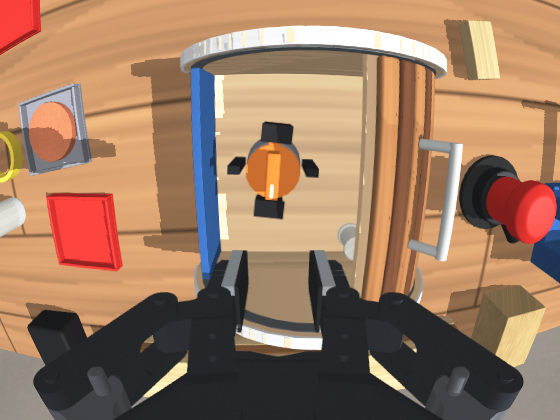

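The door is open. The cover's bar is at (273,170), with the claws at (277,133) and (269,208). The pot centre is near (0.530, 0.050), and the bar top and disc heights match the expected 117 and 90 mm within 2 mm.

```bash
python3 - <<'E'
from h import *
print(rel([[.5306,.0495,.18],[.5306,.0495,.096]]))
E
```

```text
[[127.0, -6.6, -7.5], [211.0, -6.7, -7.5]]
```

>>> arm_command --motion '[{"dp": [45, -6, -8], "twist": 0.07}, {"dp": [95, -6, -8], "twist": 0.07}, {"dp": [125, -6, -8], "twist": 0.07}, {"dp": [125, -6, -8], "twist": 0.07}]'

```text
time_s: 6.42
tcp_pos: [0.5278, 0.0505, 0.1796]
tcp_rot: [-3.123, 1.565, 3.037]
ft_force: [-0.1, 0.1, 0.6]
gripper_width: 0.349
```

```bash
python3 - <<'E'
from meas import *
im,w,r=cover(); print(rel([[.5306,.0495,.096]]),pose()); save('w5.png',im)
E
```

```text
px [278. 213.] [ 238  177   80   84 3553] ztop 0.1155 bar ((529.9502563476562, 49.61741638183594), (13.889427185058594, 46.417545318603516), 83.34896087646484) hist z [0.088 0.089 0.089 0.09 ]
black [280. 160.] 1357 [0.4877 0.0571 0.0942] [0.476 0.039 0.085] [0.501 0.074 0.096]
black [336. 213.] 217 [0.5348 0.0944 0.0868] [0.529 0.087 0.085] [0.54  0.101 0.089]
black [219. 217.] 202 [0.5263 0.0055 0.0867] [ 0.521 -0.002  0.085] [0.531 0.012 0.088]
black [274. 270.] 922 [0.5731 0.0416 0.0942] [0.56  0.025 0.085] [0.586 0.06  0.096]
[[85.6, -0.6, 1.5]] (array([0.52934712, 0.05027138, 0.18163226]), array([[-2.26382470e-03,  1.23896413e-01,  9.92292575e-01],
       [ 4.67726808e-04,  9.92295140e-01, -1.23895666e-01],
       [-9.99997328e-01,  1.83643769e-04, -2.30433192e-03]]))
```

View pics/w5.png

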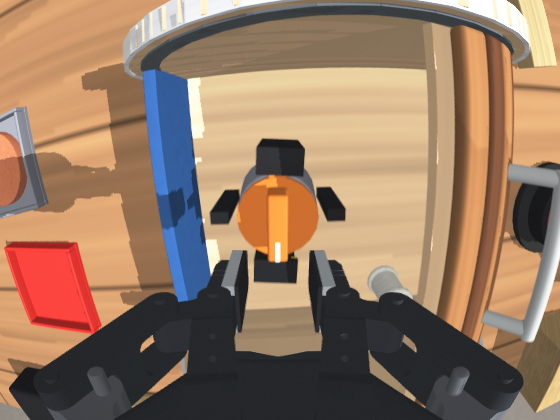

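The bar (about 278, 190-262) lies parallel to the pads and midway between them. I go down and grip.

>>> arm_command --motion '[{"dp": [40, 0, 1], "twist": 0}, {"dp": [70, 0, 1], "twist": 0}, {"dp": [85, 0, 1], "twist": 0}, {"dp": [85, 0, 1], "twist": 0}]'

```text
time_s: 6.98
tcp_pos: [0.5315, 0.0494, 0.0975]
tcp_rot: [0.884, 1.571, 0.759]
ft_force: [-0.5, -0.8, 0.2]
gripper_width: 0.347
```

>>> arm_command --motion '[{"dp": [0, 0, 0], "twist": 0}, {"dp": [0, 0, 0], "twist": 0}, {"dp": [0, 0, 0], "twist": 0}, {"dp": [0, 0, 0], "twist": 0}]' --gripper -1 --grip_force 80

```text
time_s: 7.48
tcp_pos: [0.5325, 0.0492, 0.0981]
tcp_rot: [0.268, 1.568, 0.142]
ft_force: [1.8, 1.5, 3.1]
gripper_width: 0.142
```

>>> arm_command --motion '[{"dp": [4, 0, -1], "twist": 0}, {"dp": [7, 0, -1], "twist": 0}, {"dp": [8, 0, -1], "twist": 0}, {"dp": [8, 0, -1], "twist": 0}]'

```text
time_s: 7.98
tcp_pos: [0.5325, 0.0492, 0.0914]
tcp_rot: [0.148, 1.565, 0.022]
ft_force: [1.3, 1.3, 15.1]
gripper_width: 0.143
```

>>> arm_command --motion '[{"dp": [0, 0, 0], "twist": -0.1}, {"dp": [0, 0, 0], "twist": -0.22}, {"dp": [0, 0, 0], "twist": -0.34}, {"dp": [0, 0, 0], "twist": -0.46}, {"dp": [0, 0, 0], "twist": -0.58}]'

```text
time_s: 8.6
tcp_pos: [0.5318, 0.0494, 0.0914]
tcp_rot: [-0.338, 1.567, 0.12]
ft_force: [-1.6, 1.4, 18.3]
gripper_width: 0.142
```

```bash
python3 - <<'E'
from h import *
s=sense();print(s['tcp_pos'],s['ft_force'],s['ft_torque'],s['gripper_width']); p,R=pose(); print('tool z yaw',np.degrees(np.arctan2(R[1,2],R[0,2])))
E
```

```text
[0.53182023 0.04940335 0.09140384] [-1.58540935  1.37992275 18.31101467] [ 0.30478813  0.30267176 -0.31344263] 0.1420228138713289
tool z yaw 26.208698516041647
```

>>> arm_command --motion '[{"dp": [0, 0, 0], "twist": -0.12}, {"dp": [0, 0, 0], "twist": -0.24}, {"dp": [0, 0, 0], "twist": -0.36}, {"dp": [0, 0, 0], "twist": -0.48}, {"dp": [0, 0, 0], "twist": -0.54}]'

```text
time_s: 9.22
tcp_pos: [0.5319, 0.0493, 0.0914]
tcp_rot: [-0.918, 1.566, 0.077]
ft_force: [-1.0, 1.6, 17.6]
gripper_width: 0.146
```

```bash
python3 - <<'E'
from h import *
s=sense();print(s['tcp_pos'],s['ft_force'],s['ft_torque'],s['gripper_width']); p,R=pose(); print('tool z yaw',np.degrees(np.arctan2(R[1,2],R[0,2])))
E
```

```text
[0.53193973 0.04929494 0.09141909] [-0.98825836  1.62389921 17.56564369] [ 0.25864735  0.23964343 -0.3010321 ] 0.1464675144183693
tool z yaw 57.04796868082808
```

>>> arm_command --motion '[{"dp": [-5, 0, 0], "twist": 0}, {"dp": [-12, 0, 0], "twist": 0}, {"dp": [-20, 0, 0], "twist": 0}]'

```text
time_s: 9.6
tcp_pos: [0.5293, 0.0489, 0.1083]
tcp_rot: [2.465, 1.569, -2.824]
ft_force: [2.1, -0.5, -3.1]
gripper_width: 0.14
```

>>> arm_command --motion '[{"dp": [-30, 0, 0], "twist": 0}, {"dp": [-65, 0, 0], "twist": 0}, {"dp": [-105, 0, 0], "twist": 0}, {"dp": [-145, 0, 0], "twist": 0}, {"dp": [-160, 0, 0], "twist": 0}]'

```text
time_s: 10.22
tcp_pos: [0.5292, 0.049, 0.2705]
tcp_rot: [2.561, 1.57, -2.728]
ft_force: [0.8, 0.4, -2.3]
gripper_width: 0.141
```

```bash
python3 - <<'E'
from h import *
s=sense();print(s['tcp_pos'],s['ft_force'],s['gripper_width'])
print(rel([[.6203,-.2726,.266],[.6203,-.2726,.10]]))
E
```

```text
[0.5292321  0.04900364 0.27048371] [ 0.78630348  0.37250591 -2.26781777] 0.14129364194436694
[[4.5, -251.7, -219.9], [170.5, -251.8, -219.8]]
```

>>> arm_command --motion '[{"dp": [2, -25, -22], "twist": 0}, {"dp": [2, -63, -55], "twist": 0}, {"dp": [2, -101, -88], "twist": 0}, {"dp": [2, -139, -121], "twist": 0}, {"dp": [2, -177, -154], "twist": 0}]'

```text
time_s: 10.85
tcp_pos: [0.5928, -0.1774, 0.2654]
tcp_rot: [1.808, 1.565, 2.802]
ft_force: [-0.1, 0.6, -2.1]
gripper_width: 0.141
```

>>> arm_command --motion '[{"dp": [0, -38, -33], "twist": 0}, {"dp": [0, -62, -56], "twist": 0}, {"dp": [0, -75, -66], "twist": 0}, {"dp": [40, -75, -66], "twist": 0}, {"dp": [80, -75, -66], "twist": 0}]'

```text
time_s: 11.48
tcp_pos: [0.6199, -0.2725, 0.1846]
tcp_rot: [1.74, 1.567, 2.734]
ft_force: [0.2, 0.1, -1.3]
gripper_width: 0.141
```

```bash
python3 - <<'E'
from h import *
im,d,w,t=wcloud(); save('w6.png',im)
s=sense();print(s['tcp_pos'],s['ft_force'],s['gripper_width'],s['joint_positions'].round(2))
hsv=cv2.cvtColor(im,cv2.COLOR_RGB2HSV)
m=(d>0)&((hsv[...,0]<5)|(hsv[...,0]>174))&(hsv[...,1]>180)&(w[...,2]<.04)&(w[...,2]>-.01)&(np.hypot(w[...,0]-.62,w[...,1]+.273)<.13)
q=w[m]; print(m.sum(), cv2.minAreaRect((q[:,:2]*1000).astype(np.float32)),np.percentile(q[:,2],[5,50,95]).round(3))
print(rel([[.6203,-.2726,.10],[.6203,-.2726,.034]]))
E
```

```text
[ 0.61613565 -0.27015944  0.17714731] [-2.58453969  0.98608632 -7.67850161] 0.14297629721186944 [-0.51  0.62  0.33  1.3  -0.   -1.5 ]
9309 ((617.913818359375, -273.4646911621094), (121.2279052734375, 123.10882568359375), 85.19419860839844) [0.003 0.004 0.021]
[[77.1, -6.1, 0.3], [143.1, -7.1, 0.4]]
```

View pics/w6.png

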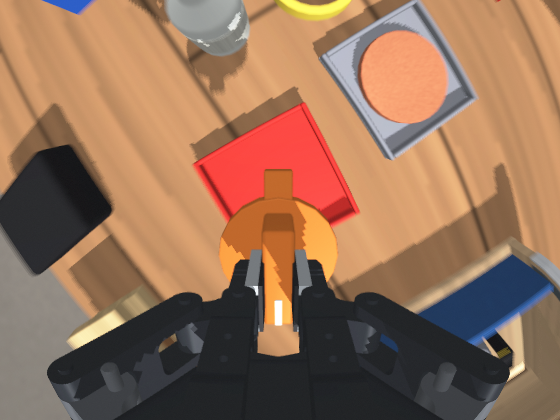

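The cover is held level, and the empty red tray (275,150) lies beneath it.

>>> arm_command --motion '[{"dp": [30, 0, 0], "twist": 0}, {"dp": [65, 0, 0], "twist": 0}, {"dp": [95, 0, 0], "twist": 0}, {"dp": [105, 0, 0], "twist": 0}, {"dp": [105, 0, 0], "twist": 0}]'

```text
time_s: 12.15
tcp_pos: [0.6205, -0.2721, 0.0816]
tcp_rot: [1.671, 1.568, 2.665]
ft_force: [1.0, 0.0, -1.5]
gripper_width: 0.143
```

```bash
python3 - <<'E'
from h import *
s=sense();print(s['tcp_pos'],s['ft_force'],s['gripper_width'])
print(rel([[.6203,-.2726,.034]]))
E
```

```text
[ 0.62050238 -0.27209609  0.081578  ] [ 0.98942281  0.00479943 -1.51356034] 0.1429184154997794
[[47.6, -0.2, -0.5]]
```

>>> arm_command --motion '[{"dp": [20, 0, 0], "twist": 0}, {"dp": [35, 0, 0], "twist": 0}, {"dp": [43, 0, 0], "twist": 0}, {"dp": [47, 0, 0], "twist": 0}, {"dp": [47, 0, 0], "twist": 0}]'

```text
time_s: 12.78
tcp_pos: [0.6215, -0.2726, 0.0352]
tcp_rot: [0.237, 1.571, 1.231]
ft_force: [-0.0, 0.3, -2.1]
gripper_width: 0.147
```

Still hanging free (no reaction force), so I lower it in small steps.

>>> arm_command --motion '[{"dp": [1, 0, 0], "twist": 0}, {"dp": [2, 0, 0], "twist": 0}, {"dp": [2, 0, 0], "twist": 0}]'

```text
time_s: 13.15
tcp_pos: [0.6219, -0.2728, 0.0336]
tcp_rot: [-1.455, 1.57, -0.46]
ft_force: [-0.9, -0.4, 0.6]
gripper_width: 0.141
```

>>> arm_command --motion '[{"dp": [1, 0, 0], "twist": 0}, {"dp": [1.5, 0, 0], "twist": 0}, {"dp": [1.5, 0, 0], "twist": 0}]'

```text
time_s: 13.52
tcp_pos: [0.6219, -0.2728, 0.0336]
tcp_rot: [-1.518, 1.569, -0.524]
ft_force: [-3.7, 1.6, 8.6]
gripper_width: 0.143
```

Contact: about 9 N up at TCP z 0.0336, as predicted. I release.

>>> arm_command --motion '[{"dp": [-1, 0, 0], "twist": 0}, {"dp": [-1, 0, 0], "twist": 0}, {"dp": [-1, 0, 0], "twist": 0}]' --gripper -0.2 --grip_force 20

```text
time_s: 13.9
tcp_pos: [0.6215, -0.2725, 0.0323]
tcp_rot: [1.096, 1.57, 2.09]
ft_force: [-0.3, 0.0, 0.4]
gripper_width: 0.399
```

>>> arm_command --motion '[{"dp": [-20, 0, 0], "twist": 0}, {"dp": [-70, 0, 0], "twist": 0}, {"dp": [-130, 0, 0], "twist": 0}, {"dp": [-190, 0, 0], "twist": 0}, {"dp": [-230, 0, 0], "twist": 0}]'

```text
time_s: 14.52
tcp_pos: [0.6221, -0.2729, 0.2662]
tcp_rot: [-1.482, 1.567, -0.487]
ft_force: [0.7, -0.0, 0.1]
gripper_width: 0.399
```

```bash
python3 - <<'E'
from h import *
s=sense();print(s['tcp_pos'],s['ft_force'],s['gripper_width'])
im,d,w,t=wcloud(); save('w7.png',im); hsv=cv2.cvtColor(im,cv2.COLOR_RGB2HSV)
o=(d>0)&(hsv[...,0]>6)&(hsv[...,0]<17)&(hsv[...,1]>190)&(np.hypot(w[...,0]-.62,w[...,1]+.273)<.07)
q=w[o];a=q[q[:,2]>.043];b=q[(q[:,2]<.03)&(q[:,2]>.018)]
print(cv2.minAreaRect((a[:,:2]*1000).astype(np.float32)),cv2.minEnclosingCircle((b[:,:2]*1000).astype(np.float32)),np.median(a[:,2]),np.median(b[:,2]))
A=np.c_[b[:,:2],np.ones(len(b))]; print('disc slope',np.linalg.lstsq(A,b[:,2],rcond=None)[0])
p,R=pose(); ang=np.arctan2(R[:,2]@EY,R[:,1]@EY); print('twist',ang); print(rel([arc(131)+[0,0,.08]]), arc(131))
E
```

```text
[ 0.62212026 -0.27293701  0.26615096] [ 0.66561994 -0.02550356  0.10092114] 0.3989226298913892
((621.40771484375, -274.2864990234375), (48.1240234375, 12.261602401733398), 56.77663040161133) ((615.0092163085938, -285.951904296875), 30.89591407775879) 0.05036223219828978 0.02350647908991635
disc slope [0.00878178 0.02037414 0.02406535]
twist 1.0497627144244936
[[-4.0, 328.0, 365.2]] [0.5473687  0.21143355 0.19207418]
```

The cover sits flat in the tray. Its bar centre is at (0.6214, -0.2743), within 2 mm of the tray centre, and its heights are as expected. Now back to the handle.

>>> arm_command --motion '[{"dp": [-8, 25, 28], "twist": 0.1}, {"dp": [-8, 58, 64], "twist": 0.25}, {"dp": [-8, 92, 102], "twist": 0.4}, {"dp": [-8, 128, 142], "twist": 0.55}, {"dp": [-8, 164, 182], "twist": 0.7}]' --gripper -0.3

```text
time_s: 15.2
tcp_pos: [0.5827, -0.029, 0.2702]
tcp_rot: [1.807, 1.57, 2.096]
ft_force: [1.3, 0.7, -0.5]
gripper_width: 0.348
```

```bash
python3 - <<'E'
from h import *
p,R=pose(); ang=np.arctan2(R[:,2]@EY,R[:,1]@EY); print(p,'twist',ang); print(rel([arc(131)+[0,0,.08]]))
E
```

```text
[ 0.58268695 -0.02900129  0.27016259] twist 0.34448801352388686
[[-1.8, 240.5, 34.7]]
```

>>> arm_command --motion '[{"dp": [-2, 50, 7], "twist": 0.12}, {"dp": [-2, 105, 15], "twist": 0.24}, {"dp": [-2, 160, 23], "twist": 0.345}, {"dp": [-2, 210, 30], "twist": 0.345}, {"dp": [-2, 238, 34], "twist": 0.345}]'

```text
time_s: 15.82
tcp_pos: [0.5459, 0.2095, 0.2722]
tcp_rot: [2.577, 1.57, 2.528]
ft_force: [-0.3, 0.1, 0.2]
gripper_width: 0.348
```

>>> arm_command --motion '[{"dp": [0, 0, 0], "twist": 0}, {"dp": [0, 0, 0], "twist": 0}]'

```text
time_s: 16.08
tcp_pos: [0.5468, 0.2064, 0.2723]
tcp_rot: [-1.897, 1.57, -1.949]
ft_force: [0.3, -0.3, -0.5]
gripper_width: 0.35
```

```bash
python3 - <<'E'
from h import *
p,R=pose(); ang=np.arctan2(R[:,2]@EY,R[:,1]@EY); print(p,'twist',ang); print(rel([arc(131)+[0,0,-.014]]))
im,d,w,t=wcloud(); save('w8.png',im)
hsv=cv2.cvtColor(im,cv2.COLOR_RGB2HSV); e=w-AX; y=e@EY; x=e@EX;r=np.hypot(y,e[...,2])
m=(d>0)&(hsv[...,1]<60)&(hsv[...,2]>90)&(abs(x)<.055)&(np.abs(y-.115)<.03)&(e[...,2]<.15)&(e[...,2]>.1)&(r>.168)
print(m.sum(),np.percentile(x[m],[2,50,98]).round(4),np.percentile(y[m],[5,50,95]).round(4),np.percentile(e[...,2][m],[5,50,95]).round(4))
E
```

```text
[0.54681484 0.20637259 0.27230963] twist 0.004359120609389864
[[94.2, 5.1, 0.3]]
2433 [-0.0535 -0.0068  0.0519] [0.1085 0.1139 0.1193] [0.1329 0.1363 0.1378]
```

View pics/w8.png

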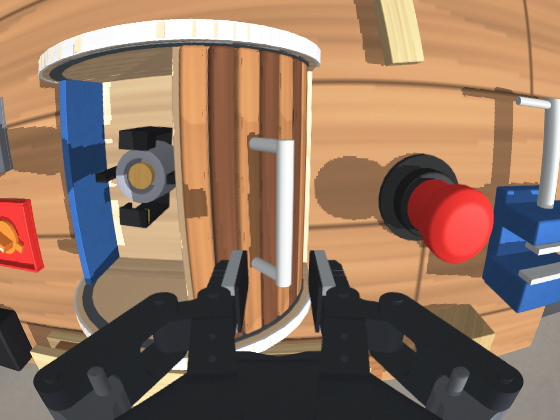

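The open pot shows at (142,175), the cover lies in the red tray at the far left, and the bar is between the fingers. I go down.

>>> arm_command --motion '[{"dp": [25, 6, 0], "twist": 0}, {"dp": [55, 6, 0], "twist": 0}, {"dp": [80, 6, 0], "twist": 0}, {"dp": [94, 6, 0], "twist": 0}, {"dp": [94, 6, 0], "twist": 0}]'

```text
time_s: 16.75
tcp_pos: [0.5465, 0.212, 0.1778]
tcp_rot: [-2.818, 1.569, -2.871]
ft_force: [-0.4, -0.1, -0.1]
gripper_width: 0.35
```

>>> arm_command --motion '[{"dp": [0, 0, 0], "twist": 0}, {"dp": [0, 0, 0], "twist": 0}, {"dp": [0, 0, 0], "twist": 0}]' --gripper -0.64

```text
time_s: 17.12
tcp_pos: [0.5478, 0.2125, 0.1796]
tcp_rot: [-0.418, 1.569, -0.469]
ft_force: [0.2, -3.4, 2.4]
gripper_width: 0.181
```

```bash
python3 - <<'E'
from h import *
s=sense();print(s['tcp_pos'],s['ft_force'],s['gripper_width'])
print(rel([arc(a)+[0,0,-.014] for a in range(131,38,-6)]))
E
```

```text
[0.54775737 0.21247758 0.17958209] [ 0.17337411 -3.40249044  2.4063905 ] 0.18070968156225428
[[1.5, -1.1, -0.3], [-9.8, -15.5, -0.4], [-19.5, -31.0, -0.4], [-27.5, -47.5, -0.5], [-33.7, -64.7, -0.5], [-38.1, -82.5, -0.6], [-40.7, -100.7, -0.7], [-41.3, -119.0, -0.8], [-40.0, -137.2, -0.8], [-36.8, -155.3, -0.9], [-31.7, -172.9, -1.0], [-24.9, -189.9, -1.1], [-16.2, -206.0, -1.2], [-6.0, -221.2, -1.3], [5.8, -235.2, -1.3], [19.0, -247.9, -1.4]]
```

>>> arm_command --motion '[{"dp": [-11, -16, 0], "twist": 0}, {"dp": [-21, -32, 0], "twist": 0}, {"dp": [-29, -48, 0], "twist": 0}, {"dp": [-35, -65, 0], "twist": 0}, {"dp": [-39, -83, 0], "twist": 0}]'

```text
time_s: 17.75
tcp_pos: [0.5439, 0.1331, 0.2205]
tcp_rot: [1.142, 1.561, 1.093]
ft_force: [-0.0, 7.8, 5.8]
gripper_width: 0.18
```

```bash
python3 - <<'E'
from h import *
s=sense();print(s['tcp_pos'],s['ft_force'],s['gripper_width'])
print(rel([arc(a)+[0,0,-.014] for a in range(101,38,-6)]))
E
```

```text
[0.54393894 0.13313523 0.22051298] [-0.00938894  7.80185704  5.75252232] 0.18046359936759462
[[2.7, -3.1, -1.0], [-0.0, -21.2, -1.1], [-0.8, -39.5, -1.2], [0.3, -57.8, -1.3], [3.3, -75.8, -1.5], [8.2, -93.5, -1.6], [14.9, -110.5, -1.8], [23.4, -126.8, -1.9], [33.5, -142.1, -2.1], [45.1, -156.2, -2.2], [58.2, -169.0, -2.4]]
```

>>> arm_command --motion '[{"dp": [-1, -20, 0], "twist": 0}, {"dp": [-2, -38, 0], "twist": 0}, {"dp": [-1, -57, 0], "twist": 0}, {"dp": [2, -75, 0], "twist": 0}, {"dp": [7, -93, -1], "twist": 0}]'

```text
time_s: 18.38
tcp_pos: [0.5383, 0.0371, 0.2115]
tcp_rot: [0.513, 1.567, 0.463]
ft_force: [3.5, 4.0, 1.6]
gripper_width: 0.179
```

```bash
python3 - <<'E'
from h import *
s=sense();print(s['tcp_pos'],s['ft_force'],s['gripper_width'])
print(rel([arc(a)+[0,0,-.014] for a in range(71,38,-6)]))
E
```

```text
[0.53825083 0.03705169 0.21153576] [3.52319811 4.02119218 1.6303313 ] 0.17906966474503616
[[0.1, 2.8, -0.6], [6.9, -14.2, -0.7], [15.5, -30.3, -0.8], [25.7, -45.6, -0.9], [37.4, -59.6, -1.0], [50.6, -72.4, -1.1]]
```

>>> arm_command --motion '[{"dp": [6, -14, 0], "twist": 0}, {"dp": [14, -30, 0], "twist": 0}, {"dp": [24, -45, 0], "twist": 0}, {"dp": [35, -59, 0], "twist": 0}, {"dp": [42, -67, 0], "twist": 0}]'

```text
time_s: 19.0
tcp_pos: [0.533, -0.0305, 0.1672]
tcp_rot: [2.938, 1.569, 2.887]
ft_force: [1.1, 4.0, 0.8]
gripper_width: 0.178
```

```bash
python3 - <<'E'
from h import *
s=sense();p,R=pose();print(s['tcp_pos'],s['ft_force'],s['gripper_width']); e=p-AX; print('tool cabinet',e@EY,e[2]+.014)
print(rel([arc(a)+[0,0,-.014] for a in (45,43,42,41,40)]))
E
```

```text
[ 0.53302903 -0.03049602  0.16723376] [1.12570041 4.03761938 0.78490161] 0.17753506007846095
tool cabinet -0.12754218438820603 0.12123375753703393
[[-2.5, 3.8, 0.9], [1.9, -0.4, 0.9], [4.1, -2.5, 0.9], [6.4, -4.5, 0.9], [8.7, -6.5, 0.9]]
```

>>> arm_command --motion '[{"dp": [2, -2, 0], "twist": 0}, {"dp": [4, -4, 0], "twist": 0}, {"dp": [4, -4, 0], "twist": 0}]'

```text
time_s: 19.38
tcp_pos: [0.5329, -0.0335, 0.1642]
tcp_rot: [-2.855, 1.569, -2.906]
ft_force: [-0.7, 1.9, -0.8]
gripper_width: 0.18
```

>>> arm_command --motion '[{"dp": [1, -2, 0], "twist": 0}, {"dp": [3, -4, 0], "twist": 0}, {"dp": [3, -4, 0], "twist": 0}]'

```text
time_s: 19.75
tcp_pos: [0.5331, -0.0352, 0.162]
tcp_rot: [1.565, 1.566, 1.516]
ft_force: [-1.3, 8.3, 2.5]
gripper_width: 0.184
```

>>> arm_command --motion '[{"dp": [1, -2, 0], "twist": 0}, {"dp": [2, -4, 0], "twist": 0}, {"dp": [2, -4, 0], "twist": 0}]'

```text
time_s: 20.12
tcp_pos: [0.5332, -0.0354, 0.1618]
tcp_rot: [1.423, 1.557, 1.376]
ft_force: [-4.6, 20.2, 15.0]
gripper_width: 0.175
```

```bash
python3 - <<'E'
from h import *
s=sense();p,R=pose();print(s['tcp_pos'],s['ft_force'],s['gripper_width']); e=p-AX; print('tool cabinet',e@EY,e[2]+.014)
E
```

```text
[ 0.53319495 -0.03540482  0.16175222] [-4.60791343 20.23507262 15.00485932] 0.17532406228704592
tool cabinet -0.1324342194443843 0.11575222229517416
```

It is on the front stop: 25 N with no more travel, at the predicted 42° position. I unload, open and lift off.

>>> arm_command --motion '[{"dp": [-1, 3, 0], "twist": 0}, {"dp": [-1, 3, 0], "twist": 0}, {"dp": [-1, 3, 0], "twist": 0}]' --gripper -0.4

```text
time_s: 20.5
tcp_pos: [0.5333, -0.0393, 0.1604]
tcp_rot: [-1.647, 1.57, -1.699]
ft_force: [-1.0, -0.7, 1.1]
gripper_width: 0.297
```

>>> arm_command --motion '[{"dp": [-20, 0, 0], "twist": 0}, {"dp": [-60, 0, 0], "twist": 0}, {"dp": [-100, 0, 0], "twist": 0}, {"dp": [-130, 0, 0], "twist": 0}, {"dp": [-130, 0, 0], "twist": 0}]'

```text
time_s: 21.12
tcp_pos: [0.5349, -0.0395, 0.2929]
tcp_rot: [-0.244, 1.565, -0.295]
ft_force: [-1.2, -1.3, -1.4]
gripper_width: 0.3
```

```bash
python3 - <<'E'
from h import *
s=sense();print(s['tcp_pos'],s['ft_force'],s['time_s'])
im,d,w,t=wcloud(); save('w9.png',im)
hsv=cv2.cvtColor(im,cv2.COLOR_RGB2HSV); e=w-AX; y=e@EY; x=e@EX
m=(d>0)&(hsv[...,1]<60)&(abs(x)<.07)&(np.abs(y+.12)<.06)&(w[...,2]<.21)&(w[...,2]>.12)
r=np.hypot(y,e[...,2]); m&=(r>.163)
Y,Z=np.median(y[m]),np.median(e[...,2][m]); print(m.sum(),Y,Z,'ang',np.degrees(np.arctan2(Z-.0045,-Y)))
o=(d>0)&(hsv[...,0]>6)&(hsv[...,0]<17)&(hsv[...,1]>190)&(np.hypot(w[...,0]-.62,w[...,1]+.273)<.07)&(w[...,2]>.043)
print(cv2.minAreaRect((w[o][:,:2]*1000).astype(np.float32)),np.median(w[o][:,2]))
b,db,pb=cloud('top'); save('top9.png',b)
E
```

```text
[ 0.53488585 -0.03953752  0.29293692] [-1.24735442 -1.25990038 -1.41557354] 21.125
1992 -0.1300865992731168 0.12077331215151348 ang 41.790812142242636
((617.1467895507812, -271.0787048339844), (48.03278732299805, 9.277481079101562), 54.005001068115234) 0.04582855423327528
```

View pics/w9.png

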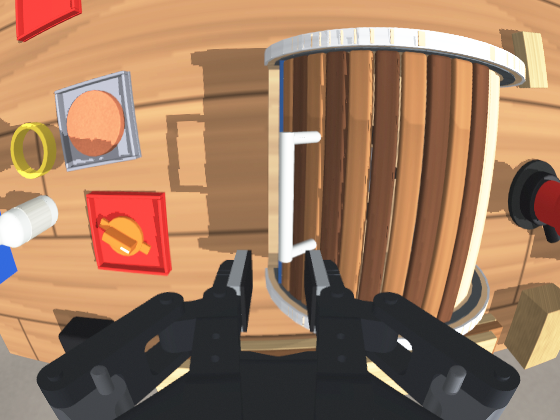

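The door is shut: the bar measures 41.8° against 42°. The cover lies flat in the red tray at (127,237), and the gripper is clear of everything. I hand the job in.

```bash
python3 -c "
from station import close_job; print(close_job())"
```

```text
the job is handed in; nothing more can be done
None
```

I rolled the tambour fully open and unlocked the cover by pressing it down about 7 mm and turning it about 64° counter-clockwise. I then set it down in the left-hand (far) red tray, rolled the tambour shut and handed the job in at about 21 s.

**Door:** it met about 20 N at the rear stop when open and about 25 N with no further travel at the front stop when shut. After the release the handle measured 41.8°, against 42° for fully shut.

**Cover:** measured from above just after the release, it was flat (tilt about 1°) and within 2 mm of the tray centre. The last, oblique view put it within about 4 mm.

**Gripper:** it stood clear above the handle at hand-in, with only about 1 N of residual force reading.

**Deviations and unchecked items:**
- The arm's moves allow no tilt, so I caged the handle with a vertical gripper and let the bar turn between the pads, instead of pinching it along the tilted line.
- One pair of moves was refused for leaving out "twist"; nothing moved then.
- I did not measure the bystanders again. The ones in the last picture (discs, glue, tape, sander) looked undisturbed, but the cartridge was hidden behind the shut door and I did not check the offcut.

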